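# Size an adapter ring on the step gauge and rack it

## Robot

A 6-joint arm with a two-finger parallel gripper is mounted at the origin on the work surface. World frame = base frame: x ahead of the robot, y to its left, z up, the work surface at z = 0. Lengths are in m, angles in rad, forces in N, time in s.
With the tool pointing down it reaches from about 0.425 to 0.95 m from the base axis. Payload 3.5 kg.
Tool frame: the origin (TCP) lies midway between the tips of the shut fingers; the grasp point (between the pads) lies 19 mm behind it; z points along the fingers, y is the direction in which the jaws open and shut (so a half turn about z gives the same grasp; the last joint's range is limited). The gripper opens to 85 mm and grips with 20 to 120 N. Pads are 22 mm wide; open, the fingers measure 114 mm over their backs; the gripper's body (76 mm by 85 mm) begins 54 mm behind the grasp point. The pads swing forward as they close: fully open they stand 13 mm farther back than shut.
Start: joints at [1.094, 0.286, 1.577, -0, 1.279, -0.15], TCP at [0.217, 0.639, 0.231] pointing down, gripper open.
Joint ranges: [-2.77, 2.77], [-0.9, 2.22], [0.21, 2.48], [-1.53, 4.67], [0.24, 2.81], [-2.84, 2.84]. Speed limits (rad/s): [2.79, 2.79, 3.14, 3.14, 3.14, 3.14].

## Interface

Orientations are given as a unit quaternion [x, y, z, w].
In Python, from plant import * gives the robot as it stands.
- The arm moves only by the shell command python3 -m jog 'ROWS' [FORCE]. ROWS is a JSON object of lists of equal length, an entry for each row: "travel": the shift along the world's x, y, z in mm, a list of three; "dr": the turn, a rotation vector about the world's x, y, z in degrees, a list of three; "jaw": the closure in counts, from 0 (fully open) to 255 (shut). In form: {"travel": [[x, y, z], ...], "dr": [[wx, wy, wz], ...], "jaw": [jaw, ...]}. A call has 1 to 5 rows; each row shifts and turns the commanded pose from where the row before left it; what a row does not reach is not made up. A row lasts 1/12 s, in which the tool goes at most 41.7 mm and 7.16 degrees, less where a joint would pass 70% of its speed; a pose out of reach is approached as far as the arm can. A call is refused whole if a number of a shift passes 41.7 or a number of a turn 7.16, either way. A call with a gripper value outside its range is refused whole. The fingers move at their own pace and stop on an object; FORCE is the grip in N (left out, the last holds). Time passes only in rows, so rows that do not move let the fingers close. It gives the time, the measured TCP pose, the force and the opening at its end, in the units of the state.
- get_state(): the state, without advancing time (a new reading comes with each control period).
- read_camera(name): name is "scene" or "top" or "wrist"; returns the picture (400x640x3 uint8, red, green, blue); there is no depth.
- camera_info(name): a dict with "K" (3x3 intrinsics, pixels), "R" (3x3) and "t" (3): a world point X has camera coordinates R X + t; the wrist camera has in their place "mount" (4x4, takes a point from camera to tool coordinates, whose origin is the TCP and whose axes are the flange's). Camera axes: x right, y down, z forward; pixel columns grow to the right and rows downward; lengths in m; the calibration is good to about 2 mm. A picture is of the moment at which its call begins: read the wrist's pose just before it. camera_info takes no time and is no camera call.
- sign_off(): hands the job in, once; it reports no verdict.
The state is a dict: "time": time; "qpos": joint angles; "dq": joint speeds; "joint_efforts": joint torques, N m; "eef_pos": TCP position; "tcp_rot": TCP orientation; "contact_force": force on the tool from outside, world axes, zero at the start; "wrist_torque": the same for the moment, N m; "opening": opening from 0.0 (shut) to 1.0 (fully open).
Only numpy, scipy, OpenCV 4.12 (cv2) and the standard library are available. Lean on these libraries where they do the work, as an engineer would, in place of code of your own. Each camera call takes 0.05 s, during which the arm holds its last target. There are 200 camera calls.

## Task

Take the ring lying alone on the square black mat, slide it down over the stepped taper gauge until it stops, and press it there squarely for half a second with a light push of about 5 to 12 N (never over 20 N). Read which marked step it stopped at, then lift it off and put it flat on the rack peg for that step: one, two or three studs. Leave the two rings on the cork board and everything else on the bench alone.

Things in the scene. Friction and masses are not known exactly. Their poses are not given: they have to be found in the camera images.
- ring_a: plain turned aluminium adapter ring, outside 54 mm, 18 mm high, 50 to 90 g; one of three that look alike outside but have different bores (22.5, 27.5 and 32.5 mm; which ring has which bore is not told, and which of the three lies on the mat changes). Origin: centre of its underside, z up along its axis
- ring_b: plain turned aluminium adapter ring, outside 54 mm, 18 mm high, 50 to 90 g; one of three that look alike outside but have different bores (22.5, 27.5 and 32.5 mm; which ring has which bore is not told, and which of the three lies on the mat changes). Origin: centre of its underside, z up along its axis
- ring_c: plain turned aluminium adapter ring, outside 54 mm, 18 mm high, 50 to 90 g; one of three that look alike outside but have different bores (22.5, 27.5 and 32.5 mm; which ring has which bore is not told, and which of the three lies on the mat changes). Origin: centre of its underside, z up along its axis
- mandrel: stepped steel taper of the gauge, upright. Origin: on its axis at its lower end, z up (lowest 14 mm hidden in the sleeve). The tip is 83 mm above the origin; below it a 7 mm lead-in cone from 8 to 20 mm diameter, then lands of 20, 25, 30 and 35 mm diameter joined by three 45-degree shoulders, the steps. A ring passes the lands smaller than its bore with 2.5 mm of play on diameter
- step_1 (a point): mid-height of the first (uppermost) shoulder, 20 to 25 mm diameter, 2.5 mm high, on the taper's axis, 65.25 mm above its origin; moves with the taper. A ring of fitting bore stops with its underside at this level. One black line on the land just below
- step_2 (a point): the same for the second shoulder, 25 to 30 mm diameter, 53.25 mm above the taper's origin; two black lines just below
- step_3 (a point): the same for the third (lowest) shoulder, 30 to 35 mm diameter, 41.25 mm above the taper's origin; three black lines just below
- gauge: fixed foot of the gauge: dark steel plate 100 x 100 x 14 mm with a 48 mm sleeve to 34 mm height; the taper rises from it to 103 mm above the bench, on a preloaded spring: it starts to sink at about 4 N of push, sinks 5 mm in all (about 16 N), then is against a hard stop; over 20 N spoils it. Origin: centre of its underside
- mat: square black rubber mat, 90 x 90 mm, 3 mm thick, fixed; the ring to be checked lies on it, alone. Origin: centre of its underside
- board: cork board 85 x 165 mm, 3 mm thick, fixed; the two other rings lie on it. Origin: centre of its underside
- rack: fixed plywood rack, 88 x 236 x 12 mm, its length along its own y, with three wooden pegs in a row 75 mm apart, each 14 mm in diameter and standing 30 mm above the plywood with a tapered top. Small black studs in front (own -x) of each peg count its step: one, two, three, from the rack's -y end to its +y end. Origin: centre of its underside
- peg_1 (a point): foot of the peg for step 1, on its axis at the plywood's upper face (12 mm above the bench); axes as the rack's
- peg_2 (a point): foot of the peg for step 2, on its axis at the plywood's upper face (12 mm above the bench); axes as the rack's
- peg_3 (a point): foot of the peg for step 3, on its axis at the plywood's upper face (12 mm above the bench); axes as the rack's
- jar: bystander: closed paint jar, 52 mm across, 75 mm high. Origin: centre of its underside
- mixcup: bystander: white open mixing cup, 68 mm across, 75 mm high. Origin: centre of its underside
- tape: bystander: roll of masking tape lying flat, 90 mm across, 24 mm high. Origin: centre of its underside
- wrench: bystander: small wrench, 130 mm long, lying on the bench. Origin: underside, mid-length; its length is its x
- brush: bystander: brush, 170 mm long, lying on the bench. Origin: underside, mid-length; its length is its x
- block: bystander: wooden block 90 x 45 x 45 mm. Origin: centre of its underside
- spraygun: bystander: blue spray gun with white top cup on a wooden foot, about 120 x 70 mm and 158 mm high. Origin: centre of the gun at bench height
There are look-alikes about, which are no part of the job. Leave any orange, pink or yellow look-alike of the ring_c alone.

How it is judged:
On the way:
1. the ring is pressed on the shoulder of the gauge that fits its bore: within 3 mm of its seat height, square and centred, with more than 4 N, for 0.25 s (((z of ring_a in the frame of mandrel between 0.06225 and 0.06825 m and horizontal distance between ring_a and mandrel below 0.003 m and angle between ring_a's own z axis and vertical below 0.07 rad and contact force between ring_a and mandrel above 4 N) or (z of ring_b in the frame of mandrel between 0.05025 and 0.05625 m and horizontal distance between ring_b and mandrel below 0.003 m and angle between ring_b's own z axis and vertical below 0.07 rad and contact force between ring_b and mandrel above 4 N) or (z of ring_c in the frame of mandrel between 0.03825 and 0.04425 m and horizontal distance between ring_c and mandrel below 0.003 m and angle between ring_c's own z axis and vertical below 0.07 rad and contact force between ring_c and mandrel above 4 N))), for 0.25 s.
At the end, for the whole second after the job is handed in: the gauged ring lies flat on the rack, released and at rest, around the peg of the step that it stopped at (axis within 15 mm of the peg's, underside within 4 mm of the plywood, tilt under 0.08 rad), and the other two rings lie on the cork board within 15 mm of where they started (((horizontal distance between ring_a and peg_1 below 0.015 m and z of ring_a in the frame of peg_1 below 0.004 m and angle between ring_a's own z axis and vertical below 0.08 rad and linear speed of ring_a below 0.02 m/s and distance of each of ring_b, ring_c from where it was at the start of the episode below 0.015 m and horizontal distance between each of ring_b, ring_c and board below 0.09 m) or (horizontal distance between ring_b and peg_2 below 0.015 m and z of ring_b in the frame of peg_2 below 0.004 m and angle between ring_b's own z axis and vertical below 0.08 rad and linear speed of ring_b below 0.02 m/s and distance of each of ring_a, ring_c from where it was at the start of the episode below 0.015 m and horizontal distance between each of ring_a, ring_c and board below 0.09 m) or (horizontal distance between ring_c and peg_3 below 0.015 m and z of ring_c in the frame of peg_3 below 0.004 m and angle between ring_c's own z axis and vertical below 0.08 rad and linear speed of ring_c below 0.02 m/s and distance of each of ring_a, ring_b from where it was at the start of the episode below 0.015 m and horizontal distance between each of ring_a, ring_b and board below 0.09 m))); the robot touches nothing.
It fails at once if a ring is pushed on the taper with more than about 20 N (26 N summed over the contacts on its sloping shoulder) (contact force between any of ring_a, ring_b, ring_c and mandrel above 26 N).
It fails at once if a bystander is moved by more than 30 mm (distance of any of jar, mixcup, tape, wrench, brush, block, spraygun from where it was at the start of the episode above 0.03 m).
It also fails if it takes over 48 s, if anything falls off the work surface, if the arm or the gripper's body presses on something with over 40 N, if the wrist force passes 120 N, or if a joint passes its speed limit or range.

## Working session

There is one attempt and no reset: what is moved stays moved. The work goes in short steps, Python scripts to look and compute and a shell command to move; the robot and the scene stay as the last step left them, time stands still between calls to the robot, and variables do not carry over. Pictures are saved under pics/ and viewed, about 8 in all and at most 12, crops included, and the job is handed in when it is done.

```bash
mkdir -p pics; ls; python3 - <<'E'
from plant import *
import cv2
for n in("top","scene"):
    im=read_camera(n); cv2.imwrite(f"pics/{n}0.png",im[:,:,::-1]); c=camera_info(n); print(n,c)
print(camera_info("wrist")); print(get_state())
E
```

```text
pics
top {'K': array([[410.29880144,   0.        , 315.26142773],
       [  0.        , 410.29880144, 195.24762379],
       [  0.        ,   0.        ,   1.        ]]), 'R': array([[ 0.02574173, -0.99953474, -0.01636066],
       [-0.99645643, -0.02434464, -0.08051035],
       [ 0.0800746 ,  0.01837516, -0.99661949]]), 't': array([-0.01618923,  0.54776026,  1.11546695])}
scene {'K': array([[454.32433116,   0.        , 320.02260716],
       [  0.        , 454.32433116, 201.51773886],
       [  0.        ,   0.        ,   1.        ]]), 'R': array([[ 0.88196006,  0.47091205,  0.01970501],
       [ 0.26364792, -0.45826187, -0.84881437],
       [-0.39068686,  0.75381556, -0.52832365]]), 't': array([-0.4818755 , -0.06495806,  1.34119163])}
{'K': array([[290.87887712,   0.        , 324.77813071],
       [  0.        , 290.87887712, 197.57088277],
       [  0.        ,   0.        ,   1.        ]]), 'mount': array([[-7.30919672e-05, -9.50532307e-01, -3.10625705e-01,
         7.95985872e-02],
       [ 9.99999308e-01,  2.95119566e-04, -1.13838808e-03,
        -1.03809156e-03],
       [ 1.17374637e-03, -3.10625573e-01,  9.50531628e-01,
        -1.42650378e-01],
       [ 0.00000000e+00,  0.00000000e+00,  0.00000000e+00,
         1.00000000e+00]])}
{'time': 0.1, 'qpos': array([ 1.09399555e+00,  2.87146294e-01,  1.57806625e+00, -1.64536498e-05,
        1.27856760e+00, -1.49983987e-01]), 'dq': array([ 0.00168758, -0.00260343, -0.00195624,  0.00050908, -0.00019329,
       -0.00123871]), 'joint_efforts': array([ 7.17760813e-04, -4.07299483e+01, -2.93697453e+01, -1.28150759e-04,
        3.50305512e-03,  3.88616115e-06]), 'eef_pos': array([0.21638144, 0.63874267, 0.23002003]), 'tcp_rot': array([ 1.62679692e-01,  9.86678327e-01, -1.04289891e-03, -3.29695728e-04]), 'contact_force': array([-0.16094629, -0.52554729, -0.48840192]), 'wrist_torque': array([-0.01389572, -0.02286694, -0.03531322]), 'opening': 1.0031434384287123}
```

View pics/top0.png

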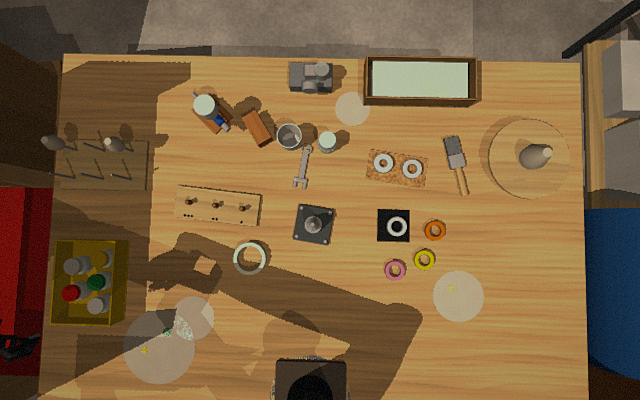

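View pics/scene0.png

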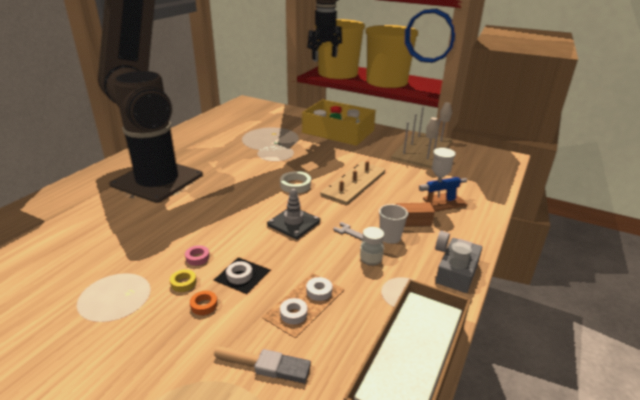

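Top view: the ring to check is on the black mat at about (397,226), the gauge is at (313,224), the rack is at (218,205), and the board rings are at (383,162) and (412,168). Pink, yellow and orange look-alikes lie just right of and below the mat. I'll enlarge this area.

```bash
cat > h.py <<'E'
import numpy as np, cv2
from plant import *
from scipy.spatial.transform import Rotation as Ro
def ray(n,u,v,s=None):
    c=camera_info(n); d=np.linalg.inv(c["K"])@[u,v,1]
    if n=="wrist":
        R=Ro.from_quat(s["tcp_rot"]).as_matrix(); M=c["mount"]
        return R@M[:3,3]+s["eef_pos"], R@M[:3,:3]@d
    return -c["R"].T@c["t"], c["R"].T@d
def atz(n,u,v,z,s=None):
    o,d=ray(n,u,v,s); return o+d*(z-o[2])/d[2]
def proj(n,X,s=None):
    c=camera_info(n)
    if n=="wrist":
        R=Ro.from_quat(s["tcp_rot"]).as_matrix(); M=c["mount"]
        p=M[:3,:3].T@(R.T@(np.array(X)-s["eef_pos"])-M[:3,3])
    else: p=c["R"]@X+c["t"]
    p=c["K"]@p; return p[:2]/p[2]
E
python3 - <<'E'
from h import *
a=cv2.imread("pics/top0.png")
A=cv2.resize(a[180:250,170:270],None,fx=8,fy=8,interpolation=cv2.INTER_CUBIC)[:290*2]
cv2.imwrite("pics/rack.png",A)
B=cv2.resize(a[190:265,285:425],None,fx=5.6,fy=5.6,interpolation=cv2.INTER_CUBIC)
cv2.imwrite("pics/gm.png",B); print(A.shape,B.shape)
for u,v,z in[(397,226,.021),(313,224,.103),(190,202,.042),(217,205,.042),(244,208,.042),(313,224,.014),(250,258,.02)]: print(u,v,atz("top",u,v,z).round(4))
E
```

```text
(560, 800, 3) (420, 784, 3)
397 226 [ 0.4688 -0.2293  0.021 ]
313 224 [ 4.675e-01 -1.000e-04  1.030e-01]
190 202 [0.5195 0.339  0.042 ]
217 205 [0.5131 0.2646 0.042 ]
244 208 [0.5068 0.1904 0.042 ]
313 224 [0.4684 0.0019 0.014 ]
250 258 [0.3707 0.1726 0.02  ]
```

View pics/rack.png

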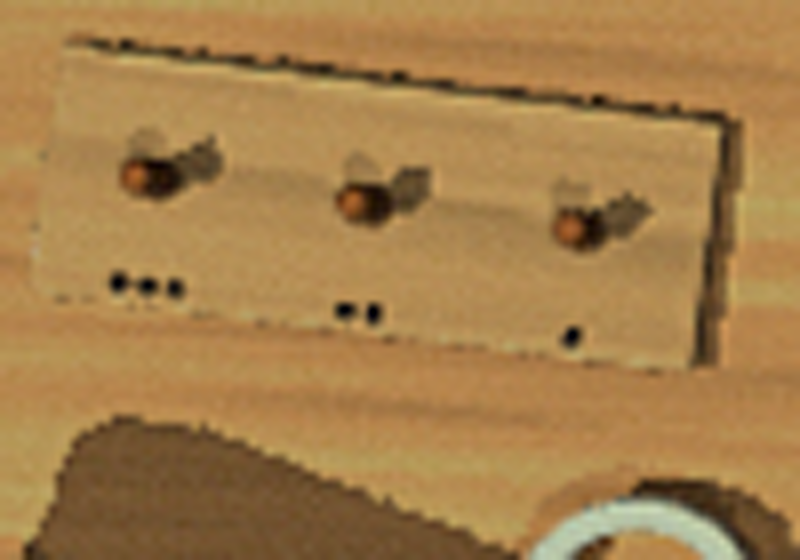

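View pics/gm.png

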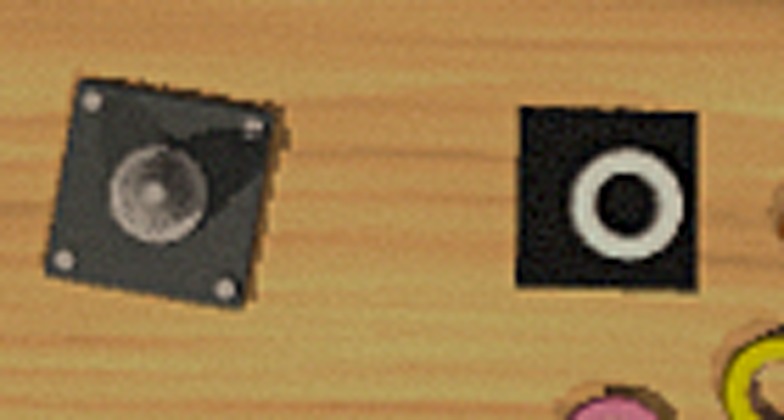

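```bash
R5='[[0,0,0],[0,0,0],[0,0,0],[0,0,0],[0,0,0]]'
for i in 1 2; do python3 -m jog '{"travel":[[25,-24,0],[25,-24,0],[25,-24,0],[25,-24,0],[25,-24,0]],"dr":[[0,0,0],[0,0,0],[0,0,0],[0,0,0],[0,0,0]],"jaw":[0,0,0,0,0]}' ; done
python3 -m jog '{"travel":[[0,-35,0],[0,-35,0],[0,-35,0],[0,-30,0],[0,0,0]],"dr":[[0,0,0],[0,0,0],[0,0,0],[0,0,0],[0,0,0]],"jaw":[0,0,0,0,0]}'
python3 - <<'E'
from h import *
import pickle
s=get_state(); im=read_camera("wrist"); cv2.imwrite("pics/w_rack.png",im[:,:,::-1]); pickle.dump(s,open("s_rack.pkl","wb"))
f=lambda p,o,k:tuple(o[i]+(p[i]+.5)/k-.5 for i in(0,1))
for nm,p,o,k,z in[("peg3",(135,176),(170,180),8,.042),("peg2",(350,202),(170,180),8,.042),("peg1",(571,229),(170,180),8,.042),("tip",(155,192),(285,190),5.6,.103),("ring",(626,203),(285,190),5.6,.021)]:
    X=atz("top",*f(p,o,k),z); print(nm,X.round(4), proj("wrist",X,s).round(1))
E
```

```text
time: 0.52
eef_pos: [0.3422, 0.5179, 0.2306]
tcp_rot: [0.162, 0.987, -0.0, -0.0]
contact_force: [0.7, 1.4, 0.6]
opening: 1.002
time: 0.93
eef_pos: [0.4673, 0.3978, 0.2308]
tcp_rot: [0.163, 0.987, -0.0, -0.0]
contact_force: [0.7, 1.4, -0.2]
opening: 0.999
time: 1.35
eef_pos: [0.4664, 0.2601, 0.2305]
tcp_rot: [0.165, 0.986, -0.001, -0.0]
contact_force: [0.7, 0.5, 0.4]
opening: 0.995
peg3 [0.5205 0.3489 0.042 ] [411.7 192.7]
peg2 [0.5134 0.2747 0.042 ] [350.4 206.4]
peg1 [0.5061 0.1987 0.042 ] [289.6 219.9]
tip [0.4678 0.0018 0.103 ] [ 96.8 265.9]
ring [ 0.4692 -0.2275  0.021 ] [  0.6 281.7]
```

View pics/w_rack.png

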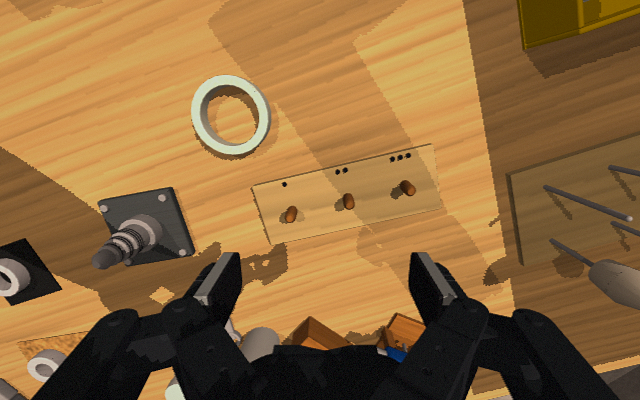

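The wrist view shows the peg tops at about (408,192), (349,206) and (290,219), and the gauge tip at (97,262). Both agree with the top-camera positions. Next I'll go above the ring.

```bash
for i in 1 2; do python3 -m jog '{"travel":[[0,-35,0],[0,-35,0],[0,-35,0],[0,-35,0],[0,-35,0]],"dr":[[0,0,0],[0,0,0],[0,0,0],[0,0,0],[0,0,0]],"jaw":[0,0,0,0,0]}' >/dev/null; done
python3 -m jog '{"travel":[[2,-35,0],[0,-35,0],[0,-35,0],[0,-33,0],[0,0,0]],"dr":[[0,0,0],[0,0,0],[0,0,0],[0,0,0],[0,0,0]],"jaw":[0,0,0,0,0]}'
python3 -m jog '{"travel":[[0,0,-30],[0,0,-30],[0,0,-30],[0,0,0],[0,0,0]],"dr":[[0,0,0],[0,0,0],[0,0,0],[0,0,0],[0,0,0]],"jaw":[0,0,0,0,0]}'
python3 - <<'E'
from h import *
s=get_state(); im=read_camera("wrist"); cv2.imwrite("pics/w_ring.png",im[:,:,::-1])
import pickle; pickle.dump(s,open("s_ring.pkl","wb"))
print(proj("wrist",[.4692,-.2275,.021],s), s["eef_pos"])
E
```

```text
time: 2.65
eef_pos: [0.4691, -0.228, 0.2313]
tcp_rot: [0.165, 0.986, -0.001, 0.0]
contact_force: [-0.8, 0.8, 0.4]
opening: 0.998
time: 3.07
eef_pos: [0.468, -0.222, 0.1396]
tcp_rot: [0.162, 0.987, 0.001, -0.002]
contact_force: [0.0, -0.2, -0.3]
opening: 1.002
[320.83751851 195.23626019] [ 0.46799246 -0.22198105  0.13961378]
```

View pics/w_ring.png

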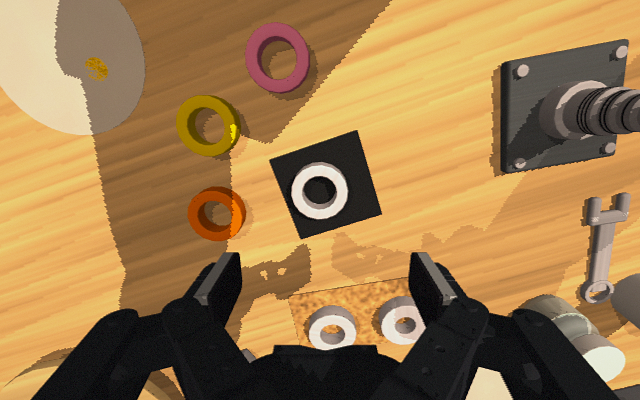

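The wrist view shows the ring on the mat centred near (320,190). The jaws straddle it and the look-alikes are clear. I'll fit an ellipse to the ring's top edge.

```bash
python3 - <<'E'
from h import *
import pickle
s=pickle.load(open("s_ring.pkl","rb")); s2=get_state(); print(s2["eef_pos"],s2["tcp_rot"],s2["dq"].round(4))
im=cv2.imread("pics/w_ring.png")
g=cv2.cvtColor(im,cv2.COLOR_BGR2GRAY); m=np.uint8(g>150); m[:140]=0;m[235:]=0;m[:,:285]=0;m[:,:]*=1;m[:,358:]=0
cs,_=cv2.findContours(m,cv2.RETR_CCOMP,cv2.CHAIN_APPROX_NONE)
for c in cs:
    if len(c)>60:
        e=cv2.fitEllipse(c); print(e, [atz("wrist",*e[0],z,s).round(4) for z in(.021,.012)])
def cyl(r,z,x,y):
    return np.array([proj("wrist",[x+r*np.cos(t),y+r*np.sin(t),z],s) for t in np.linspace(0,6.28,60)],np.float32)
print(cv2.fitEllipse(cyl(.027,.021,.4692,-.2275)))
for r in(.01125,.01375,.01625): print(r,cv2.fitEllipse(cyl(r,.021,.4692,-.2275)))
E
```

```text
[ 0.46930034 -0.22310838  0.14187365] [ 1.62129705e-01  9.86769445e-01  1.46224571e-04 -2.07270656e-05] [-0.0053 -0.0299 -0.0406 -0.0016 -0.005  -0.0011]
((347.2441711425781, 229.54605102539062), (9.7547607421875, 47.49955749511719), 80.73377227783203) [array([ 0.5108, -0.2144,  0.021 ]), array([ 0.5149, -0.215 ,  0.012 ])]
((289.2968444824219, 225.3671875), (9.865116119384766, 36.40080261230469), 167.79608154296875) [array([ 0.4885, -0.2666,  0.021 ]), array([ 0.4918, -0.269 ,  0.012 ])]
((319.1741943359375, 191.31907653808594), (53.639747619628906, 55.055328369140625), 79.97306823730469) [array([ 0.4651, -0.2277,  0.021 ]), array([ 0.4675, -0.2288,  0.012 ])]
((319.34649658203125, 191.87876892089844), (33.63077926635742, 35.618534088134766), 108.35713195800781) [array([ 0.4656, -0.2278,  0.021 ]), array([ 0.4681, -0.2288,  0.012 ])]
((295.1982421875, 144.78170776367188), (10.666251182556152, 46.704349517822266), 79.77857971191406) [array([ 0.4172, -0.2339,  0.021 ]), array([ 0.4181, -0.2351,  0.012 ])]
((320.8320617675781, 194.41075134277344), (54.73359680175781, 57.33222198486328), 92.4315185546875)
0.01125 ((320.8365783691406, 195.09304809570312), (22.788532257080078, 23.87942123413086), 92.40983581542969)
0.01375 ((320.8360900878906, 195.02230834960938), (27.854825973510742, 29.18709945678711), 92.41228485107422)
0.01625 ((320.8355407714844, 194.93740844726562), (32.92241668701172, 34.49546813964844), 92.41497802734375)
```

```bash
python3 -m jog '{"travel":[[-1,-3,-30],[0,0,-30],[0,0,-30],[0,0,-25],[0,0,0]],"dr":[[0,0,0],[0,0,0],[0,0,0],[0,0,0],[0,0,0]],"jaw":[0,0,0,0,0]}' 50
python3 -m jog '{"travel":[[0,0,-10],[0,0,-8],[0,0,-4],[0,0,0],[0,0,0]],"dr":[[0,0,0],[0,0,0],[0,0,0],[0,0,0],[0,0,0]],"jaw":[0,0,0,0,0]}'
```

```text
time: 3.53
eef_pos: [0.4663, -0.2252, 0.0239]
tcp_rot: [0.163, 0.987, 0.001, -0.002]
contact_force: [-1.3, 1.0, -0.3]
opening: 1.001
time: 3.95
eef_pos: [0.4683, -0.2272, 0.0053]
tcp_rot: [0.163, 0.987, -0.0, 0.001]
contact_force: [0.2, -0.4, 0.1]
opening: 1.001
```

```bash
python3 -m jog '{"travel":[[0,0,-3],[0,0,0],[0,0,0],[0,0,0],[0,0,0]],"dr":[[0,0,0],[0,0,0],[0,0,0],[0,0,0],[0,0,0]],"jaw":[40,70,100,130,160]}'
python3 -m jog '{"travel":[[0,0,0],[0,0,0],[0,0,0],[0,0,0],[0,0,0]],"dr":[[0,0,0],[0,0,0],[0,0,0],[0,0,0],[0,0,0]],"jaw":[200,200,200,200,200]}'
```

```text
time: 4.37
eef_pos: [0.468, -0.227, 0.0021]
tcp_rot: [0.163, 0.987, -0.0, 0.0]
contact_force: [-1.7, 0.9, 4.2]
opening: 0.607
time: 4.78
eef_pos: [0.4681, -0.227, 0.0021]
tcp_rot: [0.163, 0.987, -0.0, 0.0]
contact_force: [-1.7, 1.5, 5.8]
opening: 0.603
```

```bash
python3 -m jog '{"travel":[[0,0,8],[0,0,30],[0,0,35],[0,0,35],[0,0,30]],"dr":[[0,0,0],[0,0,0],[0,0,0],[0,0,0],[0,0,0]],"jaw":[200,200,200,200,200]}'
python3 -m jog '{"travel":[[0,30,0],[0,30,0],[0,0,0],[0,0,0],[0,0,0]],"dr":[[0,0,0],[0,0,0],[0,0,0],[0,0,0],[0,0,0]],"jaw":[200,200,200,200,200]}'
python3 - <<'E'
from h import *
s=get_state(); im=read_camera("wrist"); cv2.imwrite("pics/w_held.png",im[:,:,::-1])
import pickle; pickle.dump(s,open("s_held.pkl","wb"))
print(s["eef_pos"],s["contact_force"])
cv2.imwrite("pics/w_heldc.png",cv2.resize(im[170:370,200:460,::-1],None,fx=3,fy=3,interpolation=cv2.INTER_CUBIC))
E
```

```text
time: 5.2
eef_pos: [0.4676, -0.2267, 0.1415]
tcp_rot: [0.163, 0.987, -0.0, 0.0]
contact_force: [0.4, -0.7, -0.2]
opening: 0.607
time: 5.62
eef_pos: [0.4675, -0.1668, 0.1392]
tcp_rot: [0.162, 0.987, -0.0, -0.0]
contact_force: [0.2, -0.8, -1.0]
opening: 0.611
[ 0.46749256 -0.16675697  0.13918071] [ 0.23098546 -0.84792101 -1.03680115]
```

View pics/w_heldc.png

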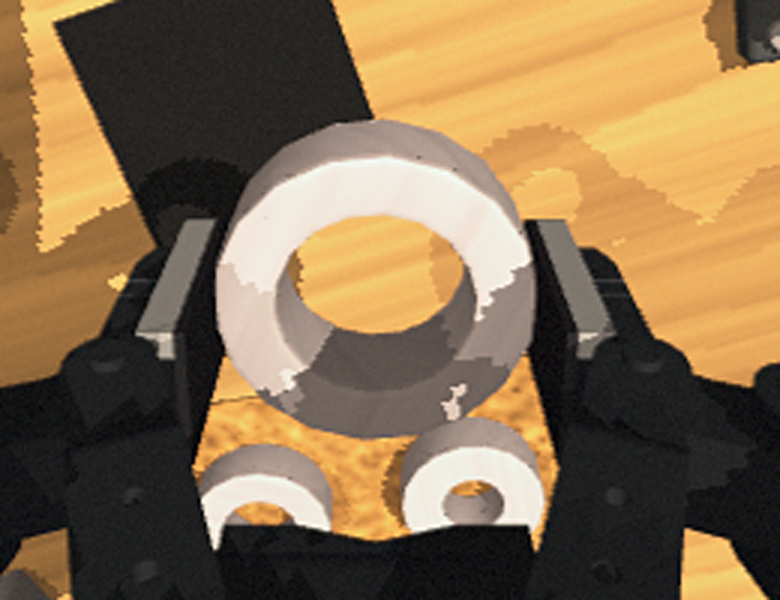

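The ring is held square. Its top face spans about (217–536, 157–437) in the crop, with the bore at 275–476. The bore ratio gives about 33 mm, so this should be the 32.5 mm ring (step 3). Next I'll fit its position in the tool frame.

```bash
python3 - <<'E'
from h import *
from scipy.optimize import least_squares
c=camera_info("wrist");M=c["mount"];K=c["K"]
t=np.linspace(0,2*np.pi,720)
def ext(p,r=.027):
    X=np.c_[p[0]+r*np.cos(t),p[1]+r*np.sin(t),np.full(720,p[2])]
    q=(X-M[:3,3])@M[:3,:3]@K.T; q=q[:,:2]/q[:,2:]
    return np.r_[q.min(0),q.max(0)]
obs=np.array([200+217.5/3-.5,170+157.5/3-.5,200+536.5/3-.5,170+437.5/3-.5])
r=least_squares(lambda p:ext(p)-obs,[0,0,-.02],x_scale=.01); print(r.x,r.fun)
r2=least_squares(lambda p:ext([*p,-.019])-obs,[0,0],x_scale=.01); print(r2.x,r2.fun)
# bore
ob=np.array([200+275.5/3-.5,200+476.5/3-.5])
for R in(.01125,.01375,.01625): e=ext(r.x,R); print(R,e[[0,2]],ob)
E
```

```text
[-0.00182726 -0.00100398 -0.01395205] [-0.11934019  0.12931104  0.11929043 -0.14488862]
[ 0.00104383 -0.00100636] [-2.26440046 -1.35316153  2.2615078   2.06055289]
0.01125 [302.98369835 347.32948933] [291.33333333 358.33333333]
0.01375 [298.05390136 352.26142205] [291.33333333 358.33333333]
0.01625 [293.12161291 357.19610064] [291.33333333 358.33333333]
```

```bash
python3 -m jog '{"travel":[[0,35,0],[0,40,0],[0,40,0],[0,35,0],[0,19,0]],"dr":[[0,0,0],[0,0,0],[0,0,0],[0,0,0],[0,0,0]],"jaw":[200,200,200,200,200]}'
python3 -m jog '{"travel":[[0,0,-10],[0,0,-10],[0,0,0],[0,0,0],[0,0,0]],"dr":[[0,0,0],[0,0,0],[0,0,0],[0,0,0],[0,0,0]],"jaw":[200,200,200,200,200]}'
python3 - <<'E'
from h import *
import pickle
s=get_state(); im=read_camera("wrist"); sc=read_camera("scene"); pickle.dump(s,open("s_g.pkl","wb"))
print(s["eef_pos"],s["tcp_rot"],s["contact_force"])
a=cv2.resize(im[210:330,260:390,::-1],None,fx=5,fy=5,interpolation=cv2.INTER_CUBIC)
b=cv2.resize(sc[130:250,230:360,::-1],None,fx=5,fy=5,interpolation=cv2.INTER_CUBIC)
cv2.imwrite("pics/g_w.png",a); cv2.imwrite("pics/g_s.png",b)
E
```

```text
time: 6.08
eef_pos: [0.4672, 0.0043, 0.1389]
tcp_rot: [0.162, 0.987, 0.0, -0.0]
contact_force: [1.3, -0.3, -1.1]
opening: 0.608
time: 6.5
eef_pos: [0.4677, 0.001, 0.119]
tcp_rot: [0.164, 0.987, -0.0, -0.0]
contact_force: [0.1, -0.2, -0.6]
opening: 0.609
[0.46769188 0.00101318 0.11895585] [ 1.63718330e-01  9.86507041e-01 -6.41263167e-05 -4.03130562e-04] [ 0.12733754 -0.16574916 -0.6455458 ]
```

View pics/g_w.png

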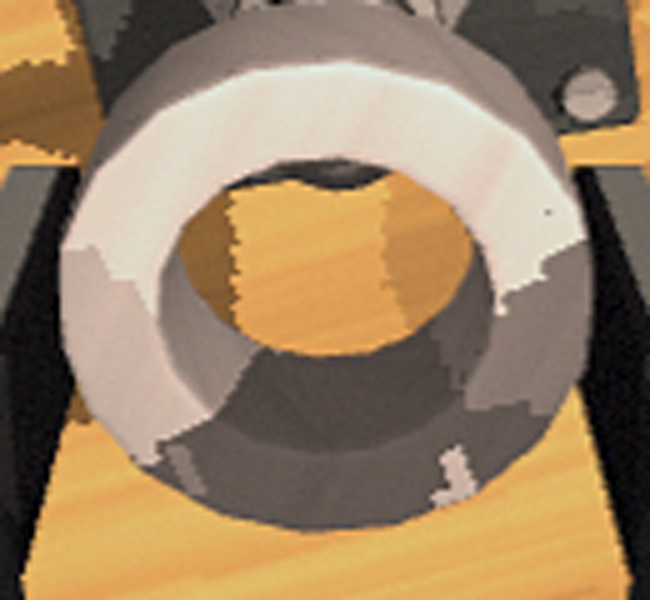

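View pics/g_s.png

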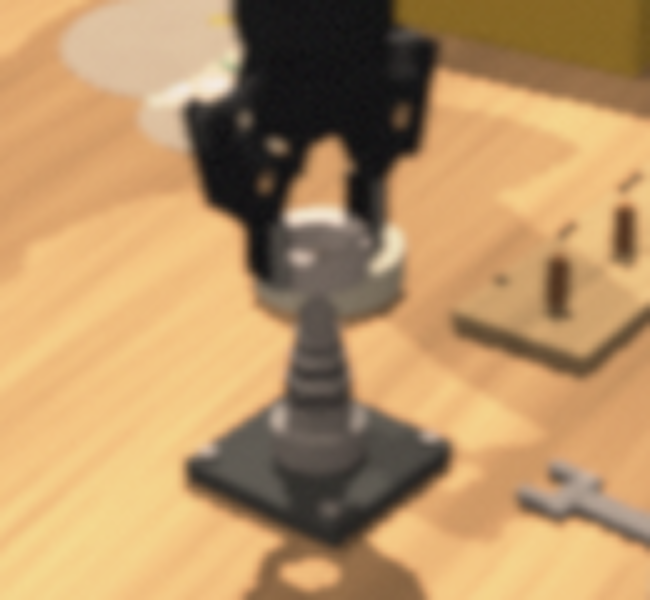

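The wrist view shows the ring held level with a little of the gauge tip visible at the top of the bore, near (340,185). In the scene view the ring hovers behind the tip, which is at crop (319,295), and the ring outline spans (255–405). I'll compare predictions with these.

```bash
python3 - <<'E'
from h import *
import pickle
s=pickle.load(open("s_g.pkl","rb"))
tip=np.array([.4678,.0018,.103])
f=lambda p,k,o:((p-np.array(o)+.5)*k-.5).round(1)
t=np.linspace(0,2*np.pi,360)
def circ(n,c,r): return np.array([proj(n,c+r*np.array([np.cos(a),np.sin(a),0]),s) for a in t])
q=circ("wrist",tip,.004); print("tip disc wrist crop min/max",f(q.min(0),5,(260,210)),f(q.max(0),5,(260,210)))
print("tip scene crop",f(proj("scene",tip),5,(230,130)), "sleeve c",f(proj("scene",[.4678,.0018,.034]),5,(230,130)))
q=circ("scene",np.array([.4678,.0018,.034]),.024);print("sleeve ext",f(q.min(0),5,(230,130)),f(q.max(0),5,(230,130)))
for dz in(.014,.019):
  q=np.vstack([circ("scene",np.array([*s["eef_pos"][:2],s["eef_pos"][2]+z]),.027) for z in(dz,dz-.018)]); print("ring scene ext",dz,f(q.min(0),5,(230,130)),f(q.max(0),5,(230,130)))
o,d=ray("scene",230+319.5/5-.5,130+292.5/5-.5); print("scene tip at z",o+d*(.103-o[2])/d[2])
for z,r in((.034,.024),):
  pass
# 45 px gradients
print(f(proj("scene",tip+[.001,0,0]),5,(230,130))-f(proj("scene",tip),5,(230,130)),f(proj("scene",tip+[0,.001,0]),5,(230,130))-f(proj("scene",tip),5,(230,130)))
E
```

```text
tip disc wrist crop min/max [309.4 127.3] [375.7 187.3]
tip scene crop [315.6 298.2] sleeve c [317.3 416.7]
sleeve ext [269.4 390.9] [365.1 443.4]
ring scene ext 0.014 [257.3 218.1] [370.2 305.9]
ring scene ext 0.019 [257.  209.1] [370.2 296.8]
scene tip at z [0.4661445  0.00775416 0.103     ]
[1.8 0.5] [ 1.1 -0.9]
```

```bash
python3 -m jog '{"travel":[[0,1,-8],[0,0,-8],[0,0,-8],[0,0,-8],[0,0,-6]],"dr":[[0,0,0],[0,0,0],[0,0,0],[0,0,0],[0,0,0]],"jaw":[200,200,200,200,200]}'
python3 -m jog '{"travel":[[0,0,0],[0,0,0],[0,0,0]],"dr":[[0,0,0],[0,0,0],[0,0,0]],"jaw":[200,200,200]}'
```

```text
time: 7.02
eef_pos: [0.4669, 0.0034, 0.0797]
tcp_rot: [0.163, 0.987, 0.0, -0.001]
contact_force: [-0.7, 0.3, -0.4]
opening: 0.608
time: 7.27
eef_pos: [0.4679, 0.0033, 0.0815]
tcp_rot: [0.163, 0.987, -0.0, 0.0]
contact_force: [0.5, -1.3, 0.0]
opening: 0.609
```

```bash
z5='"dr":[[0,0,0],[0,0,0],[0,0,0]],"jaw":[200,200,200]'
python3 -m jog '{"travel":[[0,0,-2],[2,0,0],[0,0,0]],"dr":[[0,0,0],[0,0,0],[0,0,0]],"jaw":[200,200,200]}' | grep -E "eef|contact"
for i in 1 2 3; do python3 -m jog '{"travel":[[0.7,0,0],[0,0,0]],"dr":[[0,0,0],[0,0,0]],"jaw":[200,200]}'| grep -E "eef|contact"; done
```

```text
eef_pos: [0.4702, 0.0032, 0.0796]
contact_force: [0.2, 0.4, -1.4]
eef_pos: [0.4706, 0.0032, 0.0796]
contact_force: [0.1, -0.2, -0.2]
eef_pos: [0.4709, 0.0033, 0.0793]
contact_force: [-0.7, 0.7, -0.2]
eef_pos: [0.4711, 0.0033, 0.0791]
contact_force: [-1.7, -0.3, 1.1]
```

```bash
for i in 1 2; do python3 -m jog '{"travel":[[1,0,0],[0,0,0]],"dr":[[0,0,0],[0,0,0]],"jaw":[200,200]}'| grep -E "eef|contact"; done
echo back; python3 -m jog '{"travel":[[-4,0,0],[-4,0,0],[0,0,0]],"dr":[[0,0,0],[0,0,0],[0,0,0]],"jaw":[200,200,200]}' | grep -E "eef|contact"
for i in 1 2 3 ; do python3 -m jog '{"travel":[[-1,0,0],[0,0,0]],"dr":[[0,0,0],[0,0,0]],"jaw":[200,200]}'| grep -E "eef|contact"; done
```

```text
eef_pos: [0.4713, 0.0034, 0.0788]
contact_force: [-5.1, -0.8, 1.4]
eef_pos: [0.4714, 0.0034, 0.0786]
contact_force: [-7.2, -0.8, 3.3]
back
eef_pos: [0.4656, 0.0033, 0.0793]
contact_force: [-0.7, -0.5, -1.1]
eef_pos: [0.4651, 0.0032, 0.0796]
contact_force: [0.6, -0.0, -1.5]
eef_pos: [0.4639, 0.0033, 0.0794]
contact_force: [-0.5, 0.6, -0.3]
eef_pos: [0.4632, 0.0032, 0.0795]
contact_force: [1.5, -0.3, -0.4]
```

```bash
python3 -m jog '{"travel":[[-1,0,0],[0,0,0]],"dr":[[0,0,0],[0,0,0]],"jaw":[200,200]}'| grep -E "eef|contact"
echo centre/+y; python3 -m jog '{"travel":[[5,2,0],[0,0,0],[0,0,0]],"dr":[[0,0,0],[0,0,0],[0,0,0]],"jaw":[200,200,200]}' | grep -E "eef|contact"
for i in 1 2 3; do python3 -m jog '{"travel":[[0,0.7,0],[0,0,0]],"dr":[[0,0,0],[0,0,0]],"jaw":[200,200]}'| grep -E "eef|contact"; done
```

```text
eef_pos: [0.4629, 0.0032, 0.0797]
contact_force: [4.6, 1.0, -2.3]
centre/+y
eef_pos: [0.4664, 0.0054, 0.0792]
contact_force: [0.3, -0.6, -0.2]
eef_pos: [0.4663, 0.0061, 0.0791]
contact_force: [0.1, -0.4, -1.7]
eef_pos: [0.4665, 0.0067, 0.0792]
contact_force: [0.3, -0.8, -0.5]
eef_pos: [0.4665, 0.0069, 0.0792]
contact_force: [-0.2, -2.9, -0.6]
```

```bash
python3 -m jog '{"travel":[[0.7,-3.5,0],[0,-3.5,0],[0,0,0],[0,0,0]],"dr":[[0,0,0],[0,0,0],[0,0,0],[0,0,0]],"jaw":[200,200,200,200]}' | grep -E "eef|contact"
for i in 1 2 3; do python3 -m jog '{"travel":[[0,-0.7,0],[0,0,0]],"dr":[[0,0,0],[0,0,0]],"jaw":[200,200]}'| grep -E "eef|contact"; done
```

```text
eef_pos: [0.4676, 0.0002, 0.0794]
contact_force: [-0.8, -0.4, -0.9]
eef_pos: [0.4674, -0.0003, 0.0793]
contact_force: [0.0, 0.2, -0.8]
eef_pos: [0.4674, -0.0009, 0.0793]
contact_force: [-0.5, 0.4, -0.3]
eef_pos: [0.4674, -0.0011, 0.0793]
contact_force: [0.3, 3.7, -1.6]
```

```bash
python3 -m jog '{"travel":[[-0.2,4.7,0],[0,0,-3],[0,0,-3],[0,0,-2],[0,0,0]],"dr":[[0,0,0],[0,0,0],[0,0,0],[0,0,0],[0,0,0]],"jaw":[200,200,200,200,200]}' | grep -E "eef|contact"
for i in 1 2 3 4; do python3 -m jog '{"travel":[[0,0,-1],[0,0,0]],"dr":[[0,0,0],[0,0,0]],"jaw":[200,200]}'| grep -E "eef|contact"; done
```

```text
eef_pos: [0.4667, 0.0029, 0.0706]
contact_force: [-0.2, 0.5, -1.0]
eef_pos: [0.4672, 0.0029, 0.0701]
contact_force: [-1.0, 0.1, -0.7]
eef_pos: [0.4672, 0.0029, 0.0692]
contact_force: [-0.3, 0.8, -1.0]
eef_pos: [0.4672, 0.003, 0.0682]
contact_force: [0.3, 0.4, -0.1]
eef_pos: [0.4671, 0.003, 0.0672]
contact_force: [-0.3, 0.1, -0.7]
```

```bash
for i in 1 2 3 4 5; do python3 -m jog '{"travel":[[0,0,-1],[0,0,0]],"dr":[[0,0,0],[0,0,0]],"jaw":[200,200]}'| grep -E "eef|contact"; done
```

```text
eef_pos: [0.4671, 0.003, 0.0662]
contact_force: [1.0, -1.0, -0.7]
eef_pos: [0.4671, 0.003, 0.0652]
contact_force: [0.5, 0.1, -0.2]
eef_pos: [0.4671, 0.003, 0.0642]
contact_force: [-0.1, 1.2, -1.0]
eef_pos: [0.4671, 0.003, 0.0631]
contact_force: [0.6, 0.9, -1.3]
eef_pos: [0.4671, 0.003, 0.0621]
contact_force: [-0.4, -0.3, -1.2]
```

```bash
for i in 1 2 3; do python3 -m jog '{"travel":[[0,0,-0.8],[0,0,0]],"dr":[[0,0,0],[0,0,0]],"jaw":[200,200]}'| grep -E "eef|contact"; done
```

```text
eef_pos: [0.4671, 0.003, 0.0614]
contact_force: [1.1, 0.4, -1.2]
eef_pos: [0.4672, 0.003, 0.0606]
contact_force: [-0.1, 0.4, -1.0]
eef_pos: [0.4674, 0.0029, 0.0602]
contact_force: [-1.1, 0.2, 0.9]
```

```bash
for i in 1 2 3; do python3 -m jog '{"travel":[[0,0,-0.6],[0,0,0]],"dr":[[0,0,0],[0,0,0]],"jaw":[200,200]}'| grep -E "eef|contact"; done
```

```text
eef_pos: [0.4675, 0.0029, 0.0598]
contact_force: [-1.6, 1.0, 3.3]
eef_pos: [0.4675, 0.0029, 0.0591]
contact_force: [-1.2, -0.8, 4.2]
eef_pos: [0.4675, 0.0029, 0.0587]
contact_force: [-2.1, 0.8, 6.3]
```

```bash
python3 -m jog '{"travel":[[0,0,-0.7],[0,0,0],[0,0,0],[0,0,0],[0,0,0]],"dr":[[0,0,0],[0,0,0],[0,0,0],[0,0,0],[0,0,0]],"jaw":[200,200,200,200,200]}'| grep -E "eef|contact"
for i in 1 2; do python3 -m jog '{"travel":[[0,0,0],[0,0,0],[0,0,0]],"dr":[[0,0,0],[0,0,0],[0,0,0]],"jaw":[200,200,200]}'; done
python3 - <<'E'
from h import *
sc=read_camera("scene"); cv2.imwrite("pics/press.png",cv2.resize(sc[120:250,220:360,::-1],None,fx=5,fy=4.6,interpolation=cv2.INTER_CUBIC))
E
```

```text
eef_pos: [0.4675, 0.0029, 0.0582]
contact_force: [-3.1, -0.1, 8.2]
time: 14.43
eef_pos: [0.4675, 0.0029, 0.0582]
tcp_rot: [0.163, 0.987, -0.0, 0.0]
contact_force: [-3.5, 0.3, 8.1]
opening: 0.609
time: 14.68
eef_pos: [0.4675, 0.0029, 0.0582]
tcp_rot: [0.163, 0.987, -0.0, 0.0]
contact_force: [-3.3, -0.5, 7.5]
opening: 0.608
```

View pics/press.png

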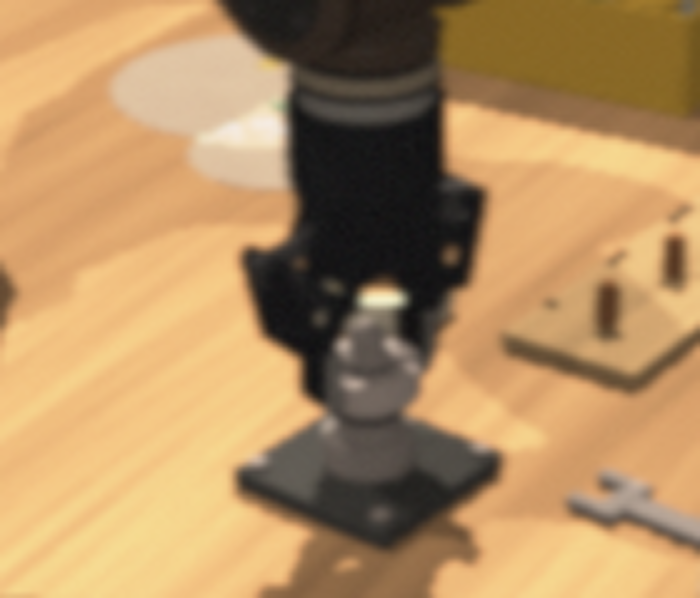

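The ring sits at the lowest shoulder, step 3, with about 8 N of push. I'll ease the small sideways load and hold once more before lifting.

```bash
python3 -m jog '{"travel":[[-0.6,0,0],[0,0,0],[0,0,0],[0,0,0],[0,0,0]],"dr":[[0,0,0],[0,0,0],[0,0,0],[0,0,0],[0,0,0]],"jaw":[200,200,200,200,200]}'
python3 -m jog '{"travel":[[0,0,0],[0,0,0],[0,0,0],[0,0,0]],"dr":[[0,0,0],[0,0,0],[0,0,0],[0,0,0]],"jaw":[200,200,200,200]}'
```

```text
time: 15.15
eef_pos: [0.4675, 0.0029, 0.0584]
tcp_rot: [0.163, 0.987, 0.0, 0.001]
contact_force: [-1.5, 0.5, 6.9]
opening: 0.607
time: 15.48
eef_pos: [0.4675, 0.0029, 0.0584]
tcp_rot: [0.163, 0.987, 0.0, 0.001]
contact_force: [-2.0, 0.4, 7.2]
opening: 0.609
```

```bash
python3 -m jog '{"travel":[[0,0,6],[0,0,18],[0,0,20],[0,0,20],[0,0,20]],"dr":[[0,0,0],[0,0,0],[0,0,0],[0,0,0],[0,0,0]],"jaw":[200,200,200,200,200]}'
for i in 1 2; do python3 -m jog '{"travel":[[5,34,0],[5,35,0],[6,35,0],[5,35,0],[5,34,0]],"dr":[[0,0,0],[0,0,0],[0,0,0],[0,0,0],[0,0,0]],"jaw":[200,200,200,200,200]}'; done
python3 -m jog '{"travel":[[0,0,-30],[0,0,-25],[0,0,-15],[0,0,0],[0,0,0]],"dr":[[0,0,0],[0,0,0],[0,0,0],[0,0,0],[0,0,0]],"jaw":[200,200,200,200,200]}'
python3 - <<'E'
from h import *
s=get_state(); print(s["eef_pos"],s["contact_force"])
im=read_camera("wrist"); cv2.imwrite("pics/w_peg.png",im[:,:,::-1])
E
```

```text
time: 15.9
eef_pos: [0.4662, 0.0031, 0.1417]
tcp_rot: [0.163, 0.987, 0.0, -0.0]
contact_force: [1.3, -0.5, -0.9]
opening: 0.606
time: 16.32
eef_pos: [0.4924, 0.1776, 0.141]
tcp_rot: [0.163, 0.987, 0.0, 0.0]
contact_force: [0.1, -0.6, -0.6]
opening: 0.605
time: 16.73
eef_pos: [0.5183, 0.3508, 0.1406]
tcp_rot: [0.163, 0.987, -0.0, -0.0]
contact_force: [0.3, 0.4, 0.4]
opening: 0.602
time: 17.15
eef_pos: [0.5176, 0.3486, 0.0698]
tcp_rot: [0.163, 0.987, -0.001, -0.001]
contact_force: [0.1, -0.1, -0.8]
opening: 0.612
[0.51758827 0.34856164 0.06984572] [ 0.14530347 -0.09322695 -0.84976081]
```

View pics/w_peg.png

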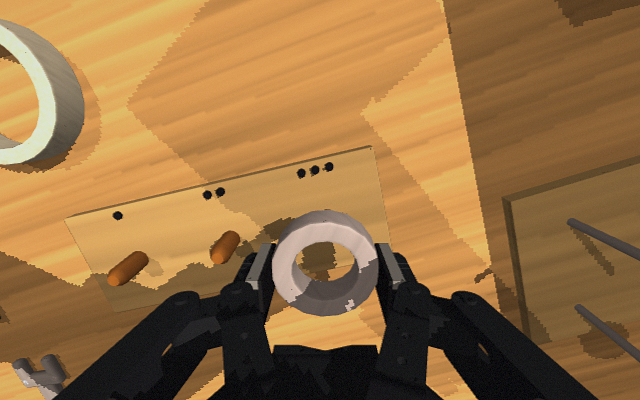

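The ring is over the three-stud end, with peg 3 inside the bore at about (320,255). Next I'll lower it.

```bash
python3 -m jog '{"travel":[[1,1,-15],[0,0,-15],[0,0,-12],[0,0,-8],[0,0,0]],"dr":[[0,0,0],[0,0,0],[0,0,0],[0,0,0],[0,0,0]],"jaw":[200,200,200,200,200]}'| grep -E "eef|contact"
python3 -m jog '{"travel":[[0,0,-4],[0,0,0],[0,0,-2],[0,0,0]],"dr":[[0,0,0],[0,0,0],[0,0,0],[0,0,0]],"jaw":[200,200,200,200]}'| grep -E "eef|contact"
for i in 1 2; do python3 -m jog '{"travel":[[0,0,-1],[0,0,0]],"dr":[[0,0,0],[0,0,0]],"jaw":[200,200]}'| grep -E "eef|contact"; done
```

```text
eef_pos: [0.5184, 0.3492, 0.0192]
contact_force: [-0.2, -0.1, -0.7]
eef_pos: [0.52, 0.3501, 0.0158]
contact_force: [-0.1, 0.2, -0.7]
eef_pos: [0.5198, 0.35, 0.0147]
contact_force: [-0.1, 0.3, -1.6]
eef_pos: [0.5196, 0.35, 0.0134]
contact_force: [-0.5, -1.0, -0.7]
```

```bash
for i in 1 2 3; do python3 -m jog '{"travel":[[0,0,-0.8],[0,0,0]],"dr":[[0,0,0],[0,0,0]],"jaw":[200,200]}'| grep -E "eef|contact"; done
```

```text
eef_pos: [0.5196, 0.3499, 0.0125]
contact_force: [-0.3, 0.7, -1.5]
eef_pos: [0.5195, 0.3499, 0.0117]
contact_force: [0.2, -0.5, -1.1]
eef_pos: [0.5197, 0.35, 0.0112]
contact_force: [-0.4, 0.4, -0.3]
```

Touching down. Now I'll release and go straight up.

```bash
python3 -m jog '{"travel":[[0,0,0],[0,0,0],[0,0,0],[0,0,0],[0,0,0]],"dr":[[0,0,0],[0,0,0],[0,0,0],[0,0,0],[0,0,0]],"jaw":[80,40,0,0,0]}'
python3 -m jog '{"travel":[[0,0,0],[0,0,4],[0,0,10],[0,0,20],[0,0,30]],"dr":[[0,0,0],[0,0,0],[0,0,0],[0,0,0],[0,0,0]],"jaw":[0,0,0,0,0]}'
python3 -m jog '{"travel":[[0,0,30],[0,0,30],[0,0,20],[0,0,0],[0,0,0]],"dr":[[0,0,0],[0,0,0],[0,0,0],[0,0,0],[0,0,0]],"jaw":[0,0,0,0,0]}'
python3 - <<'E'
from h import *
im=read_camera("wrist"); t=read_camera("scene")
a=cv2.resize(im[110:260,200:440,::-1],None,fx=3.3,fy=3.3)[:490,:792]
cv2.imwrite("pics/end.png",np.vstack([im[80:300,160:560,::-1].repeat(1,0),t[100:330,160:560,::-1]]))
E
```

```text
time: 19.2
eef_pos: [0.5197, 0.35, 0.0111]
tcp_rot: [0.163, 0.987, 0.0, 0.0]
contact_force: [0.0, 0.0, 0.2]
opening: 0.999
time: 19.62
eef_pos: [0.5176, 0.349, 0.0734]
tcp_rot: [0.163, 0.987, -0.002, -0.002]
contact_force: [-0.9, 0.7, -0.7]
opening: 0.999
time: 20.03
eef_pos: [0.5207, 0.3505, 0.1577]
tcp_rot: [0.163, 0.987, 0.001, 0.002]
contact_force: [0.6, -0.2, 0.7]
opening: 1.0
```

View pics/end.png

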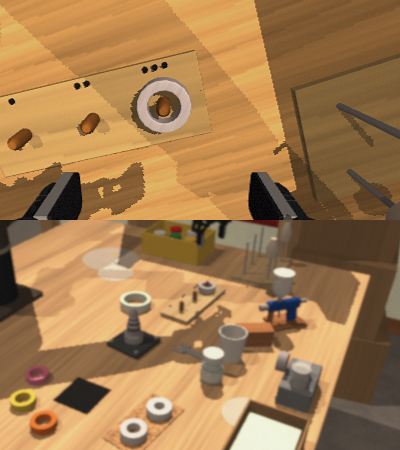

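The ring lies flat around the three-stud peg, at (163,105) in the upper half. The gripper is clear, and the board rings and bystanders look as they were.

```bash
python3 -c "
from plant import *
print(sign_off())"
```

```text
the job is handed in; nothing more can be done
None
```

The ring from the mat stopped at step 3, the lowest shoulder, so I put it on the three-stud peg and handed the job in at about 20 s.

- **Gauging:** I centred the ring on the taper by touching it lightly from side to side. First contact came with its underside about 61 mm above the bench, which matches step 3 at 61.25 mm. I held it for over half a second at 7 to 8 N, with no reading above about 8 N.
- **Bore:** The wrist camera measured the bore at about 33 to 34 mm, closest to the 32.5 mm ring (ring_c).
- **Last picture:** The ring lies flat around the three-stud peg, released, with the gripper clear. The two rings on the cork board and the bystanders look as they were; I judged that by eye, not by measurement.
- **Disagreements:**
  - A 1.5 to 3 N sideways load stayed on the ring during the press, even after I moved it slightly to ease it.
  - The wrist camera placed the ring in the gripper about 5 mm higher or lower than the arm's position did. The contact height on the gauge agreed with the arm.

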